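# Seat the locating plug, then counter-hold the hidden bolt

### The arm

A 6-joint arm with a two-finger parallel gripper is mounted at the origin on the work surface. World frame = base frame: x ahead of the robot, y to its left, z up, the work surface at z = 0. Lengths are in m, angles in rad, forces in N, time in s.
With the tool pointing down it reaches from about 0.225 to 0.875 m from the base axis. Payload 3.4 kg.
Tool frame: the origin (TCP) lies at the very end of the fingers, on their centre line; the grasp point (between the pads) lies 19 mm behind it; z points along the fingers, y is the direction in which the jaws open and shut (so a half turn about z gives the same grasp; the last joint's range is limited). The gripper opens to 85 mm and grips with 20 to 120 N. Pads are 22 mm wide; open, the fingers measure 114 mm over their backs; the gripper's body (76 mm by 85 mm) begins 54 mm behind the grasp point. The pads swing forward as they close: fully open they stand 13 mm farther back than shut.
Start: joints at [-1.393, 0.276, 1.505, -0, 1.361, -0.121], TCP at [0.169, -0.55, 0.231] pointing down, gripper open.
Joint ranges: [-2.89, 2.89], [-0.75, 2.08], [0.22, 2.7], [-1.18, 4.32], [0.11, 2.71], [-2.7, 2.7]. Speed limits (rad/s): [2.57, 2.57, 3.14, 3.14, 3.14, 3.14].

### API

Orientations are given as a unit quaternion [w, x, y, z].
In Python, from rig import manip, viewer, job gives the robot as it stands.
- The arm moves only by the shell command python3 -m crank 'ROWS' [OPENING] [FORCE]. ROWS is JSON, a list of rows, each a list of 6 numbers: the shift along the tool's x, y, z in m, then the turn, a rotation vector about the tool's x, y, z in degrees. In form: [[dx, dy, dz, rx, ry, rz], ...]. A call has 1 to 20 rows; each row is the pose to reach, as a shift and turn from the pose measured when the call began, along the tool's axes at that moment; what a row does not reach only later rows make up. A row lasts 1/8 s, in which the tool goes at most 62.5 mm and 10.7 degrees, less where a joint would pass 70% of its speed; a pose out of reach is approached as far as the arm can. A call with a gripper value outside its range is refused whole. OPENING is the opening, from 0 (shut) to 1 (fully open), set as the call begins (- or left out, the last holds). The fingers move at their own pace and stop on an object; FORCE is the grip in N (left out, the last holds). Time passes only in rows, so rows that repeat a pose let the fingers close. It gives the time, the measured TCP pose, the force and the opening at its end, in the units of the state.
- manip.get_state(): the state, without advancing time (a new reading comes with each control period).
- viewer.get_image(name): name is "scene" or "side" or "wrist"; returns a dict with "frame" (420x560x3 uint8, blue, green, red), "range_z" (420x560 float32, m along the optical axis (not along the pixel's ray), 0 where there is no reading), "intrinsics" (3x3 intrinsics, pixels), "D" ([k1, k2, p1, p2, k3] as OpenCV has them; the pictures are not rectified), "world_from_camera" (4x4, takes a point from camera to world coordinates); the wrist camera has in their place "mount" (4x4, takes a point from camera to tool coordinates, whose origin is the TCP and whose axes are the flange's). Camera axes: x right, y up, looking along -z (the intrinsics and any distortion apply to the point x, -y, -z); pixel columns grow to the right and rows downward; lengths in m; the calibration is good to about 2 mm. A picture is of the moment at which its call begins: read the wrist's pose just before it.
- job.sign_off(): hands the job in, once; it reports no verdict.
The state is a dict: "clock": time; "qpos": joint angles; "qd": joint speeds; "effort": joint torques, N m; "position": TCP position; "ee_rot": TCP orientation; "contact_force": force on the tool from outside, world axes, zero at the start; "moment": the same for the moment, N m; "width": finger opening in m.
Only numpy, scipy, OpenCV 4.12 (cv2) and the standard library are available. Lean on these libraries where they do the work, as an engineer would, in place of code of your own. Each camera call takes 0.05 s, during which the arm holds its last target. There are 200 camera calls.

### The job

Press the red locating plug fully home in its boss so that the bracket is located, then reach down into the gap between the two blue bracket cheeks, grasp the hidden brass hex bolt head across its sides with both fingers and hold it still against the nut runner, which is slowly dragging it round. Finish while still gripping the bolt head: do not let go. Leave the loose things on the bench where they are.

Things in the scene. Friction and masses are not known exactly. Their poses are not given: they have to be found in the camera images.
- fixture: the fixed assembly fixture: aluminium base plate 130 (x) x 400 (y) x 12 mm; origin on the table under the bolt head; x points across the gap, away from the nut runner, y along the gap, z up. End webs at y = +-79 mm are 72 mm high. The black nut runner lies outside the gap along -x: 53 mm wide, top at 97 mm, reaching x = -210 mm
- bolt_head (a point): centre of the brass hex bolt head, 70 mm above the table in the middle of the gap: 24 mm across flats, 28 across corners, 16 thick along its axis, the fixture's x; 15 mm clear to each cheek
- gap_mouth (a point): centre of the open top of the gap, 105 mm above the table, straight above the bolt head. The blue cheeks are 8 mm thick; the gap between them is 46 mm wide (fixture x) and 150 mm long (fixture y). The cheek on the nut runner's side is 105 mm high, the other 95 mm
- bolt (a joint): turn of the bolt about the fixture's x axis (rad, right-handed). At 0 and every 1.047 rad two flats face the fixture's +y and -y. Left alone it creeps round at 0.1 rad/s, driven by 0.035 N m; it yields easily, so flat jaws closing along the fixture's y swing the nearest flats square to them, and a grip of 30 to 80 N then stops it
- plug_top (a point): centre of the flat top of the red plug, a disc 38 mm across, 12 thick, on a dark round boss 54 mm across whose top is 40 mm above the table. Plug top 64 mm above the table when fully out, 52 when home (resting on the boss). The boss stands on the base 125 to 140 mm from the bolt along the fixture's y, at either end; the black plug at the other end is already home
- plug (a joint): downward travel of the red plug (m): 0 fully out, 0.012 fully home against a hard stop. It resists with about 7 N of friction (a little more when pushed fast) and stays where it is left
- mug: blue mug, 80 mm wide, 95 mm tall; origin under its centre; to be left alone
- spray: yellow-labelled spray can, 64 mm wide, 190 mm tall; origin under its centre; to be left alone
- driver: red-handled screwdriver lying on the table left of the fixture; origin under its middle; to be left alone
- wrench: steel wrench, 170 mm long, lying on the table; origin under its middle; to be left alone
- spare_bolt: spare brass-headed bolt standing on its 28 mm head, 59 mm tall, beside the nut runner; origin under its head; to be left alone
- washer: loose steel washer, 40 mm wide, 6 mm thick, on the table beyond the fixture; origin under its centre; to be left alone
- meter: yellow multimeter lying flat, 150 x 80 x 40 mm; origin under its centre; to be left alone

How it is judged:
On the way, in this order (a step that is already met when the one before it is completed fails the run):
1. the red plug is pressed fully home (value of joint plug above 0.0105 m), for 0.2 s.
2. the bolt head is gripped and has stopped turning (contact force between the fingers and bolt above 8 N and velocity of joint bolt between -0.025 and 0.025 rad/s and distance between the grasp point and bolt_head below 0.02 m), for 0.5 s.
At the end, for the whole second after the job is handed in: The red plug is home (within 1.5 mm of its stop) and stays so; the fingers grip the bolt head with more than 8 N, the grasp point within 20 mm of the head's centre, and the bolt turns at less than 0.025 rad/s, all through the last second (all of step 2 and value of joint plug above 0.0105 m); the arm keeps its last pose, push and grip.
It fails at once if a loose thing on the bench is moved more than 30 mm (distance of any of mug, spray, driver, wrench, spare_bolt, washer, meter from where it was at the start of the episode above 0.03 m).
It also fails if it takes over 40 s, if anything falls off the work surface, if the arm or the gripper's body presses on something with over 40 N, if the wrist force passes 120 N, or if a joint passes its speed limit or range.

## Working session

There is one attempt and no reset: what is moved stays moved. The work goes in short steps, Python scripts to look and compute and a shell command to move; the robot and the scene stay as the last step left them, time stands still between calls to the robot, and variables do not carry over. Pictures are saved under pics/ and viewed, about 8 in all and at most 12, crops included, and the job is handed in when it is done.

```bash
ls; mkdir -p pics; cat > h.py <<'E'
import numpy as np, cv2, pickle
from rig import manip, viewer, job
from scipy.spatial.transform import Rotation as R
def Rt(q): return R.from_quat([q[1],q[2],q[3],q[0]])
def snap(n,tag):
    s=manip.get_state(); im=viewer.get_image(n)
    if n=="wrist":
        T=np.eye(4);T[:3,:3]=Rt(s["ee_rot"]).as_matrix();T[:3,3]=s["position"]
        im["world_from_camera"]=T@np.array(im["mount"])
    cv2.imwrite(f"pics/{tag}.png",im["frame"]); pickle.dump(im,open(f"pics/{tag}.pkl","wb")); return im
def load(tag): return pickle.load(open(f"pics/{tag}.pkl","rb"))
def cloud(im):
    h,w=im["range_z"].shape; u,v=np.meshgrid(np.arange(w),np.arange(h))
    p=cv2.undistortPoints(np.stack([u,v],-1).reshape(-1,1,2).astype(np.float64),np.array(im["intrinsics"]),np.array(im["D"])).reshape(h,w,2)
    z=im["range_z"]; c=np.stack([p[...,0]*z,-p[...,1]*z,-z,np.ones_like(z)],-1)
    P=(c@np.array(im["world_from_camera"]).T)[...,:3]; P[z==0]=np.nan; return P
def tool(dw,s=None):
    s=s or manip.get_state(); return Rt(s["ee_rot"]).inv().apply(dw)
E
python3 - <<'E'
from h import *
a=snap("scene","scene0");b=snap("side","side0");c=snap("wrist","wrist0")
print(manip.get_state())
print(np.array(a["world_from_camera"]).round(3),np.array(b["world_from_camera"]).round(3),np.array(c["mount"]).round(3))
E
```

```text
pics
{'clock': 0.15, 'qpos': array([-1.39301060e+00,  2.76490895e-01,  1.50583781e+00, -1.05349283e-06,
        1.36070325e+00, -1.20955591e-01]), 'qd': array([ 0.00152797, -0.00200205, -0.00542163, -0.00017044, -0.00166029,
        0.00087133]), 'effort': array([ 9.49841387e-05, -4.17142797e+01, -2.46032542e+01, -2.42330725e-04,
        7.62421405e-03,  1.34763471e-05]), 'position': array([ 0.16918206, -0.54913992,  0.23061675]), 'ee_rot': array([-7.19345649e-04,  9.88864658e-01,  1.48815896e-01, -2.09610498e-05]), 'contact_force': array([ 0.06051085,  0.06307765, -0.07361219]), 'moment': array([ 0.00540635,  0.02929818, -0.05785147]), 'width': 0.08546923475178952}
[[ 0.813 -0.306  0.496  1.097]
 [ 0.582  0.461 -0.67  -0.827]
 [-0.024  0.833  0.553  0.747]
 [ 0.     0.     0.     1.   ]] [[-0.979  0.15  -0.136  0.371]
 [-0.203 -0.752  0.628  0.558]
 [-0.008  0.642  0.766  0.803]
 [ 0.     0.     0.     1.   ]] [[-0.     0.949  0.316  0.082]
 [ 1.     0.     0.001  0.   ]
 [ 0.     0.316 -0.949 -0.143]
 [ 0.     0.     0.     1.   ]]
```

View pics/scene0.png

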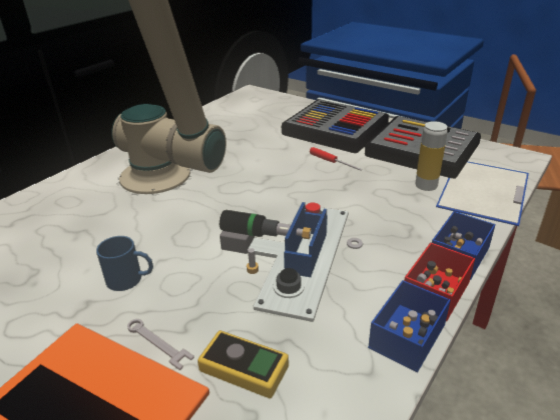

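View pics/side0.png

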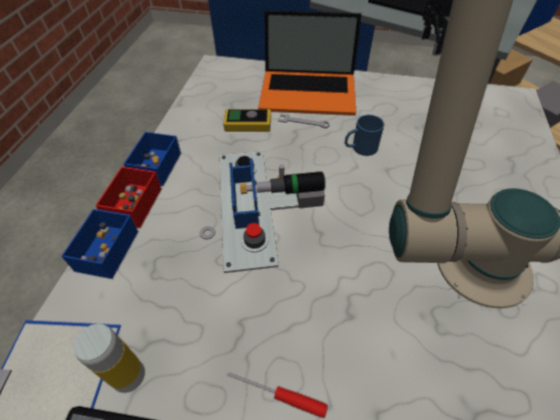

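Scene and side views: fixture around side pixel (248,205), red plug at (254,230), black plug at (244,163), bolt head at (240,188), and nut runner to the right. Next I'll measure the fixture from depth.

```bash
python3 - <<'E'
from h import *
for t,box in (("side0",(140,280,190,335)),("scene0",(190,320,200,370))):
    im=load(t);P=cloud(im);f=im["frame"].astype(int)
    y0,y1,x0,x1=box;P=P[y0:y1,x0:x1];f=f[y0:y1,x0:x1];B,G,Rr=f[...,0],f[...,1],f[...,2]
    z=P[...,2]
    red=(Rr>120)&(G<80)&(z>0.03)
    print(t,"red",red.sum(),np.nanmedian(P[red],0).round(4), np.nanpercentile(P[red],[2,98],axis=0).round(3).tolist())
    bl=(B>Rr+25)&(B>G+12)&(z>0.03)
    q=P[bl]; print("blue",len(q),np.percentile(z[bl],[1,50,99]).round(3))
    top=q[q[:,2]>0.085][:,:2].astype(np.float32); r=cv2.minAreaRect((top*1000));print("top rect",len(top),r)
    plate=(z>0.006)&(z<0.018)&(f.min(-1)>110)
    pp=(P[plate][:,:2]*1000).astype(np.float32);print("plate",len(pp),cv2.minAreaRect(pp), np.median(z[plate]))
a=cv2.imread("pics/side0.png")[140:280,190:340]; b=cv2.imread("pics/scene0.png")[190:330,210:360]
cv2.imwrite("pics/crop.png",np.hstack([cv2.resize(x,(400,374),interpolation=cv2.INTER_CUBIC) for x in(a,b)]))
E
```

```text
side0 red 154 [0.5483 0.0491 0.063 ] [[0.531, 0.031, 0.061], [0.565, 0.065, 0.065]]
blue 857 [0.031 0.071 0.108]
top rect 287 ((602.3447265625, -64.4251708984375), (61.58760070800781, 152.35572814941406), 18.779329299926758)
plate 4031 ((567.3890991210938, -83.74258422851562), (334.672607421875, 511.830810546875), 24.142492294311523) 0.013240033349976144
scene0 red 86 [0.5492 0.0393 0.0604] [[0.534, 0.027, 0.057], [0.565, 0.056, 0.063]]
blue 433 [0.041 0.093 0.106]
top rect 278 ((603.3831176757812, -69.396484375), (62.176177978515625, 148.84974670410156), 19.46169662475586)
plate 3853 ((581.1869506835938, -70.85467529296875), (242.33656311035156, 417.1723937988281), 8.450207710266113) 0.010735646016359901
```

View pics/crop.png

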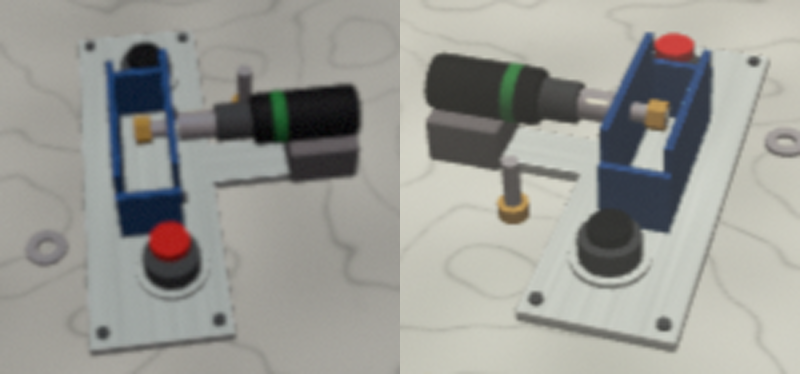

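Both views agree: the gap centre is at about (0.603,-0.067), fixture yaw is about 19°, and the red plug is near (0.548,0.045) at the +y end, fully out. I'll move over them for a closer wrist view.

```bash
python3 -m crank '[[0.14,-0.1,-0.03,0,0,-2],[0.28,-0.2,-0.03,0,0,-2],[0.41,-0.3,-0.03,0,0,-2],[0.547,-0.397,-0.03,0,0,-2],[0.547,-0.397,-0.03,0,0,-2],[0.547,-0.397,-0.03,0,0,-2],[0.547,-0.397,-0.03,0,0,-2],[0.547,-0.397,-0.03,0,0,-2],[0.547,-0.397,-0.03,0,0,-2],[0.547,-0.397,-0.03,0,0,-2],[0.547,-0.397,-0.03,0,0,-2],[0.547,-0.397,-0.03,0,0,-2],[0.547,-0.397,-0.03,0,0,-2],[0.547,-0.397,-0.03,0,0,-2],[0.547,-0.397,-0.03,0,0,-2]]' 1 50
python3 - <<'E'
from h import *
im=snap("wrist","w1");s=manip.get_state();print(s["position"],np.degrees(Rt(s["ee_rot"]).as_euler("ZYX")))
P=cloud(im);f=im["frame"].astype(int);B,G,Rr=f[...,0],f[...,1],f[...,2];z=P[...,2]
red=(Rr>110)&(Rr>2.2*G)&(z>0.045)&(z<.075);q=P[red]
zt=np.median(q[:,2]);top=red&(abs(z-zt)<.002);t=P[top]
print("red",len(q),zt,"mid",((np.percentile(t,1,axis=0)+np.percentile(t,99,axis=0))/2).round(4),cv2.minEnclosingCircle((t[:,:2]*1000).astype(np.float32)))
bl=(B>Rr+20)&(B>G+10)&(z>.088)&(z<.12);print("cheek",bl.sum(),cv2.minAreaRect((P[bl][:,:2]*1000).astype(np.float32)),np.percentile(z[bl],[5,95]))
br=(Rr>B+50)&(G>B+20)&(z>.06)&(z<.095);print("brass",br.sum(),[np.percentile(P[br],k,axis=0).round(4) for k in(2,50,98)])
E
```

```text
clock: 2.02
position: [0.5745, -0.0099, 0.2615]
ee_rot: [-0.001, 0.986, 0.165, 0.0]
contact_force: [0.9, 0.2, -0.3]
width: 0.0855
[ 0.57465117 -0.00974096  0.26154317] [ 1.90244529e+01 -2.23458321e-02 -1.79932953e+02]
red 696 0.062144629068844215 mid [0.549  0.0471 0.062 ] ((549.035888671875, 46.862220764160156), 18.39265251159668)
cheek 2589 ((467.00042724609375, -175.99325561523438), (458.32989501953125, 159.70761108398438), 38.80939865112305) [0.08960353 0.10583548]
brass 297 [array([ 0.594 , -0.0763,  0.0749]), array([ 0.6032, -0.064 ,  0.0805]), array([ 0.6127, -0.0538,  0.0842])]
```

View pics/w1.png

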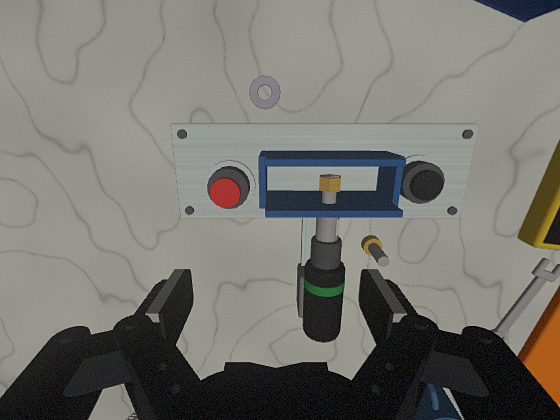

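Wrist view: red plug at (226,192), bolt head at (330,183), and the plate edges level in the image, so the tool yaw already matches the fixture. Plug top is at (0.549,0.047) and the bolt at about (0.603,-0.066). Next I'll close the fingers and go above the plug.

```bash
python3 -m crank '[[-0.006,-0.062,0,0,0,0],[-0.006,-0.062,0.05,0,0,0],[-0.006,-0.062,0.1,0,0,0],[-0.006,-0.062,0.14,0,0,0],[-0.006,-0.062,0.165,0,0,0],[-0.006,-0.062,0.18,0,0,0],[-0.006,-0.062,0.18,0,0,0],[-0.006,-0.062,0.18,0,0,0]]' 0 50
```

```text
clock: 3.08
position: [0.5498, 0.0469, 0.0827]
ee_rot: [-0.0, 0.986, 0.165, 0.001]
contact_force: [-0.2, -0.2, 0.6]
width: 0.0
```

```bash
python3 -m crank '[[0,0,0.01,0,0,0],[0,0,0.015,0,0,0],[0,0,0.018,0,0,0],[0,0,0.02,0,0,0],[0,0,0.022,0,0,0],[0,0,0.024,0,0,0],[0,0,0.026,0,0,0],[0,0,0.027,0,0,0],[0,0,0.028,0,0,0],[0,0,0.029,0,0,0],[0,0,0.03,0,0,0],[0,0,0.03,0,0,0]]'
```

```text
clock: 4.58
position: [0.5498, 0.047, 0.0536]
ee_rot: [-0.0, 0.986, 0.165, 0.001]
contact_force: [-2.3, 0.5, 6.3]
width: 0.0
```

```bash
python3 -m crank '[[0,0,0.001,0,0,0],[0,0,0.002,0,0,0],[0,0,0.003,0,0,0],[0,0,0.003,0,0,0],[0,0,0.003,0,0,0]]'
```

```text
clock: 5.2
position: [0.5498, 0.047, 0.052]
ee_rot: [-0.0, 0.986, 0.165, 0.002]
contact_force: [-1.7, -0.3, 9.6]
width: -0.0001
```

```bash
python3 -m crank '[[0,0,0.001,0,0,0],[0,0,0.002,0,0,0],[0,0,0.003,0,0,0],[0,0,0.003,0,0,0],[0,0,0.003,0,0,0]]'
```

```text
clock: 5.82
position: [0.5499, 0.047, 0.0519]
ee_rot: [0.0, 0.986, 0.165, 0.002]
contact_force: [-5.4, -0.4, 19.4]
width: -0.0
```

No more motion at z=0.052 while the force rose to 19 N, so the plug is on its hard stop. I'll lift, open and go above the gap.

```bash
python3 -m crank '[[0,0,-0.04,0,0,0],[0,0,-0.09,0,0,0],[0,0,-0.13,0,0,0],[0.013,0.06,-0.14,0,0,0],[0.013,0.11,-0.14,0,0,0],[0.013,0.124,-0.14,0,0,0],[0.013,0.124,-0.14,0,0,0],[0.013,0.124,-0.14,0,0,0]]' 1 50
python3 - <<'E'
from h import *
im=snap("wrist","w2");s=manip.get_state();print(s["position"],s["width"],np.degrees(Rt(s["ee_rot"]).as_euler("ZYX")))
P=cloud(im);f=im["frame"].astype(int);B,G,Rr=f[...,0],f[...,1],f[...,2];z=P[...,2]
near=np.hypot(P[...,0]-.603,P[...,1]+.066)<.1
br=near&(Rr>B+40)&(G>B+15)&(z>.055)&(z<.095);q=P[br]
X=np.array([.9455,.3256]);Y=np.array([-.3256,.9455])
def fx(p): d=p[:,:2]-s["position"][:2]; return np.c_[d@X,d@Y]
r=lambda q:[np.percentile(np.c_[fx(q),q[:,2]],k,axis=0).round(4) for k in(2,50,98)]
print("brass",len(q),r(q))
bl=near&(B>Rr+15)&(B>G+8)&(z>.09)&(z<.115);c=P[bl];F=fx(c)
print("cheek",len(c),cv2.minAreaRect((c[:,:2]*1000).astype(np.float32)))
for lo,hi,n in((.1,.115,"hi"),(.092,.098,"lo")):
    m=(c[:,2]>lo)&(c[:,2]<hi);print(n,m.sum(),np.percentile(F[m],[3,50,97],axis=0).round(4).tolist())
red=(Rr>110)&(Rr>2.2*G)&(z>0.03)&(z<.075);print("red z",red.sum(),np.median(z[red]) if red.any() else 0)
E
```

```text
clock: 6.82
position: [0.6012, -0.0647, 0.1917]
ee_rot: [-0.001, 0.986, 0.166, 0.002]
contact_force: [-0.9, 0.6, -0.2]
width: 0.0851
[ 0.60123465 -0.06459203  0.19188391] 0.08541011127500796 [  19.10492015   -0.22408275 -179.97644047]
brass 506 [array([-0.0059, -0.0155,  0.0696]), array([ 0.0025, -0.0024,  0.0806]), array([0.0097, 0.0099, 0.0838])]
cheek 4255 ((603.9669799804688, -66.24156188964844), (62.13645553588867, 149.5476837158203), 18.827953338623047)
hi 1742 [[-0.0284, -0.0721], [-0.0239, -0.0023], [-0.0209, 0.0679]]
lo 2209 [[-0.0216, -0.0723], [0.0281, -0.0022], [0.0327, 0.0675]]
red z 962 0.052033327302012156
```

View pics/w2.png

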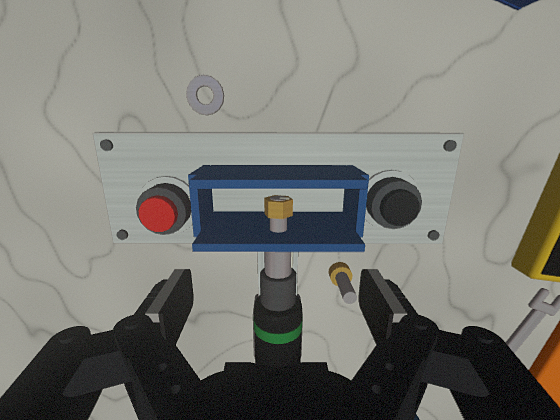

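The red plug top is now at z=0.052, so it's home. In the wrist view the bolt head is at (278,207), centred in the gap, and the tool needs to shift about +2 mm in x and +2.5 mm in y. Now descending.

```bash
python3 -m crank '[[0.002,0.0025,0.02,0,0,0],[0.002,0.0025,0.05,0,0,0],[0.002,0.0025,0.075,0,0,0],[0.002,0.0025,0.095,0,0,0],[0.002,0.0025,0.11,0,0,0],[0.002,0.0025,0.125,0,0,0],[0.002,0.0025,0.135,0,0,0],[0.002,0.0025,0.142,0,0,0],[0.002,0.0025,0.142,0,0,0],[0.002,0.0025,0.142,0,0,0]]' 1 50
```

```text
clock: 8.12
position: [0.6049, -0.0662, 0.0503]
ee_rot: [-0.0, 0.986, 0.166, 0.002]
contact_force: [0.1, -0.4, 0.1]
width: 0.0855
```

```bash
python3 -m crank '[[0,0,0,0,0,0],[0,0,0,0,0,0],[0,0,0,0,0,0],[0,0,0,0,0,0],[0,0,0,0,0,0],[0,0,0,0,0,0],[0,0,0,0,0,0],[0,0,0,0,0,0],[0,0,0,0,0,0],[0,0,0,0,0,0],[0,0,0,0,0,0],[0,0,0,0,0,0]]' 0 55
python3 - <<'E'
from h import *
im=snap("wrist","w3")
E
```

```text
clock: 9.62
position: [0.6048, -0.0659, 0.0508]
ee_rot: [-0.001, 0.986, 0.166, 0.002]
contact_force: [-2.2, 2.0, 5.6]
width: 0.0248
```

View pics/w3.png

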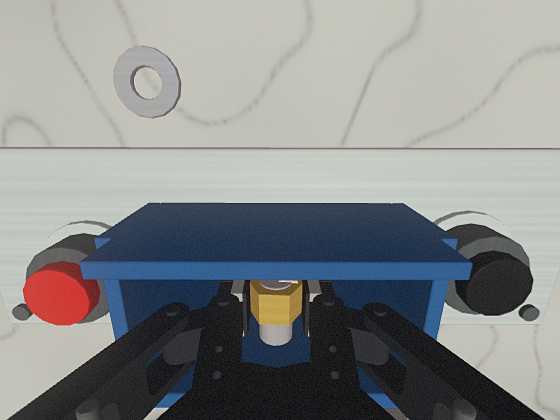

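```bash
python3 -m crank '[[0,0,0,0,0,0],[0,0,0,0,0,0],[0,0,0,0,0,0],[0,0,0,0,0,0],[0,0,0,0,0,0],[0,0,0,0,0,0],[0,0,0,0,0,0],[0,0,0,0,0,0],[0,0,0,0,0,0],[0,0,0,0,0,0],[0,0,0,0,0,0],[0,0,0,0,0,0],[0,0,0,0,0,0],[0,0,0,0,0,0],[0,0,0,0,0,0],[0,0,0,0,0,0]]' 0 60
python3 - <<'E'
from h import *
im=snap("wrist","w4");s=manip.get_state();print(s["width"],s["position"],s["contact_force"],s["moment"])
a,b=load("w3")["frame"][260:360,210:340],im["frame"][260:360,210:340]
print("diff",np.abs(a.astype(int)-b).mean())
cv2.imwrite("pics/c4.png",np.hstack([cv2.resize(x,(400,308),interpolation=cv2.INTER_CUBIC) for x in(a,b)]))
E
```

```text
clock: 11.68
position: [0.6048, -0.0658, 0.0508]
ee_rot: [-0.001, 0.986, 0.166, 0.002]
contact_force: [-1.5, 2.1, 5.5]
width: 0.0252
0.025154298435526412 [ 0.60479854 -0.06586203  0.05077802] [-2.13418273  0.87103741  4.8321928 ] [0.30753052 0.25129313 0.02395175]
diff 4.791102564102564
```

View pics/c4.png

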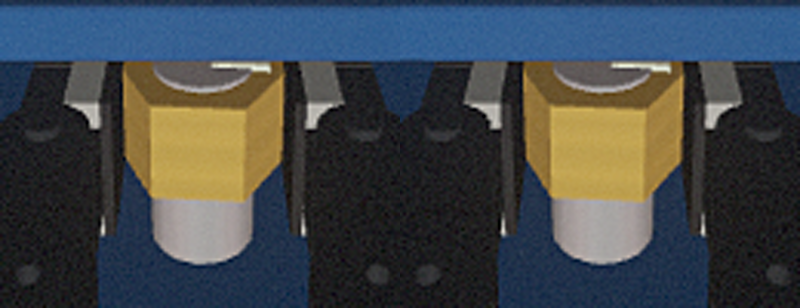

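The crop shows the bolt flat facing up to the camera with corners toward the pads, yet the opening is only 25 mm. I'll check the facet orientation with depth.

```bash
python3 - <<'E'
from h import *
s=manip.get_state()
X=np.array([.9455,.3256,0]);Y=np.array([-.3256,.9455,0])
for t in("w2","w3","w4"):
    im=load(t);P=cloud(im);f=im["frame"].astype(int);B,G,Rr=f[...,0],f[...,1],f[...,2];z=P[...,2]
    d=P-np.array([.6037,-.0665,.070]);fx=np.stack([d@X,d@Y,d[...,2]],-1)
    br=(np.abs(fx).max(-1)<.022)&(Rr>B+40)&(G>B+15)
    print(t,br.sum())
    for a in np.arange(-.016,.0161,.002):
        m=br&(abs(fx[...,1]-a)<.001)&(fx[...,0]<.006)
        if m.sum()>3: print("  y %.3f z %.4f n%d x %.3f..%.3f"%(a,np.median(fx[m][:,2]),m.sum(),fx[m][:,0].min(),fx[m][:,0].max()))
im=load("w4");P=cloud(im);d=P-np.array([.6037,-.0665,.070]);fx=np.stack([d@X,d@Y,d[...,2]],-1)
for v in (280,300,315,330):
    print(v,[(u,*(fx[v,u]*1000).round(0)) for u in range(236,318,5)])
E
```

```text
w2 506
  y -0.014 z 0.0031 n7 x -0.007..-0.002
  y -0.012 z 0.0047 n29 x -0.008..0.006
  y -0.010 z 0.0067 n31 x -0.008..0.006
  y -0.008 z 0.0091 n32 x -0.007..0.006
  y -0.006 z 0.0113 n30 x -0.010..0.006
  y -0.004 z 0.0130 n29 x -0.008..0.006
  y -0.002 z 0.0128 n28 x -0.007..0.005
  y 0.000 z 0.0127 n30 x -0.008..0.006
  y 0.002 z 0.0118 n45 x -0.008..0.006
  y 0.004 z 0.0118 n29 x -0.008..0.006
  y 0.006 z 0.0108 n29 x -0.008..0.006
  y 0.008 z 0.0106 n29 x -0.010..0.005
  y 0.010 z 0.0090 n28 x -0.007..0.006
  y 0.012 z 0.0025 n28 x -0.008..0.006
w3 1897
  y -0.012 z 0.0039 n68 x -0.008..0.006
  y -0.010 z 0.0064 n90 x -0.008..0.006
  y -0.008 z 0.0096 n101 x -0.014..0.006
  y -0.006 z 0.0122 n114 x -0.014..0.006
  y -0.004 z 0.0124 n106 x -0.011..0.006
  y -0.002 z 0.0122 n125 x -0.012..0.006
  y 0.000 z 0.0121 n104 x -0.008..0.006
  y 0.002 z 0.0119 n103 x -0.008..0.006
  y 0.004 z 0.0118 n126 x -0.008..0.006
  y 0.006 z 0.0118 n102 x -0.009..0.006
  y 0.008 z 0.0112 n101 x -0.015..0.006
  y 0.010 z 0.0073 n94 x -0.008..0.006
  y 0.012 z 0.0032 n72 x -0.008..0.006
w4 1887
  
[... 3952 characters left out ...]
4(7.0), np.float64(4.0)), (266, np.float64(-15.0), np.float64(5.0), np.float64(7.0)), (271, np.float64(-13.0), np.float64(2.0), np.float64(9.0)), (276, np.float64(-15.0), np.float64(-0.0), np.float64(7.0)), (281, np.float64(-14.0), np.float64(-3.0), np.float64(8.0)), (286, np.float64(-15.0), np.float64(-5.0), np.float64(7.0)), (291, np.float64(-18.0), np.float64(-8.0), np.float64(3.0)), (296, np.float64(-24.0), np.float64(-11.0), np.float64(-3.0)), (301, np.float64(-22.0), np.float64(-13.0), np.float64(-1.0)), (306, np.float64(-5.0), np.float64(-13.0), np.float64(19.0)), (311, np.float64(2.0), np.float64(-14.0), np.float64(27.0)), (316, np.float64(19.0), np.float64(-13.0), np.float64(47.0))]
```

The fingers have jammed the bolt almost corner to corner, about 4° off, rather than on the flats. It isn't turning, but the grip is poor. There's time to open, let the runner creep the bolt about 0.5 rad, and regrip on the flats.

```bash
python3 -m crank '[[0,0,0,0,0,0],[0,0,0,0,0,0],[0,0,0,0,0,0],[0,0,0,0,0,0],[0,0,0,0,0,0],[0,0,0,0,0,0],[0,0,0,0,0,0],[0,0,0,0,0,0],[0,0,0,0,0,0],[0,0,0,0,0,0],[0,0,0,0,0,0],[0,0,0,0,0,0],[0,0,0,0,0,0],[0,0,0,0,0,0],[0,0,0,0,0,0],[0,0,0,0,0,0],[0,0,0,0,0,0],[0,0,0,0,0,0],[0,0,0,0,0,0],[0,0,0,0,0,0]]' 0.6 50
python3 -m crank '[[0,0,0,0,0,0],[0,0,0,0,0,0],[0,0,0,0,0,0],[0,0,0,0,0,0],[0,0,0,0,0,0],[0,0,0,0,0,0],[0,0,0,0,0,0],[0,0,0,0,0,0],[0,0,0,0,0,0],[0,0,0,0,0,0],[0,0,0,0,0,0],[0,0,0,0,0,0],[0,0,0,0,0,0],[0,0,0,0,0,0],[0,0,0,0,0,0],[0,0,0,0,0,0],[0,0,0,0,0,0],[0,0,0,0,0,0],[0,0,0,0,0,0]]'
python3 - <<'E'
from h import *
im=snap("wrist","w5")
cv2.imwrite("pics/c5.png",cv2.resize(im["frame"][260:360,210:340],(400,308),interpolation=cv2.INTER_CUBIC))
E
```

```text
clock: 14.22
position: [0.6048, -0.0659, 0.0508]
ee_rot: [-0.001, 0.986, 0.166, 0.002]
contact_force: [-0.6, -0.7, 0.2]
width: 0.0508
clock: 16.6
position: [0.6048, -0.0659, 0.0508]
ee_rot: [-0.001, 0.986, 0.166, 0.002]
contact_force: [-0.1, 0.1, 0.0]
width: 0.0512
```

View pics/c5.png

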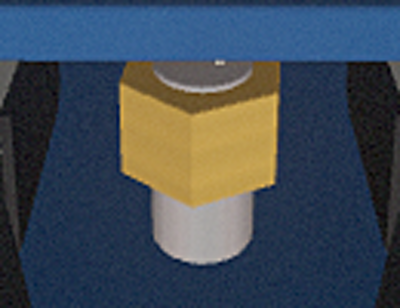

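A corner is now almost straight up (crop x=192, head spanning 120–277), so the flats face the jaws. Closing now.

```bash
python3 -m crank '[[0,0,0,0,0,0],[0,0,0,0,0,0],[0,0,0,0,0,0],[0,0,0,0,0,0],[0,0,0,0,0,0],[0,0,0,0,0,0],[0,0,0,0,0,0],[0,0,0,0,0,0],[0,0,0,0,0,0],[0,0,0,0,0,0],[0,0,0,0,0,0],[0,0,0,0,0,0]]' 0 60
python3 - <<'E'
from h import *
snap("wrist","w6")
E
python3 -m crank '[[0,0,0,0,0,0],[0,0,0,0,0,0],[0,0,0,0,0,0],[0,0,0,0,0,0],[0,0,0,0,0,0],[0,0,0,0,0,0],[0,0,0,0,0,0],[0,0,0,0,0,0],[0,0,0,0,0,0],[0,0,0,0,0,0],[0,0,0,0,0,0],[0,0,0,0,0,0]]'
python3 - <<'E'
from h import *
im=snap("wrist","w7");s=manip.get_state();print(s["width"],s["contact_force"])
a,b=load("w6")["frame"][260:360,210:340],im["frame"][260:360,210:340]
print("diff",np.abs(a.astype(int)-b).mean())
cv2.imwrite("pics/c7.png",np.hstack([cv2.resize(x,(400,308),interpolation=cv2.INTER_CUBIC) for x in(a,b)]))
im=snap("side","side1");P=cloud(im);f=im["frame"].astype(int);z=P[...,2]
m=(f[...,2]>120)&(f[...,1]<80)&(np.hypot(P[...,0]-.549,P[...,1]-.047)<.03);print("plug z",m.sum(),np.median(z[m]))
E
```

```text
clock: 18.15
position: [0.6048, -0.0657, 0.051]
ee_rot: [-0.001, 0.986, 0.166, 0.002]
contact_force: [-1.4, 1.3, 4.7]
width: 0.0231
clock: 19.7
position: [0.6048, -0.0657, 0.051]
ee_rot: [-0.001, 0.986, 0.166, 0.002]
contact_force: [-0.5, 1.1, 4.7]
width: 0.0231
0.02319133981507909 [-1.04543526  1.26956648  3.599453  ]
diff 4.389897435897436
plug z 154 0.05347873152041871
```

View pics/c7.png

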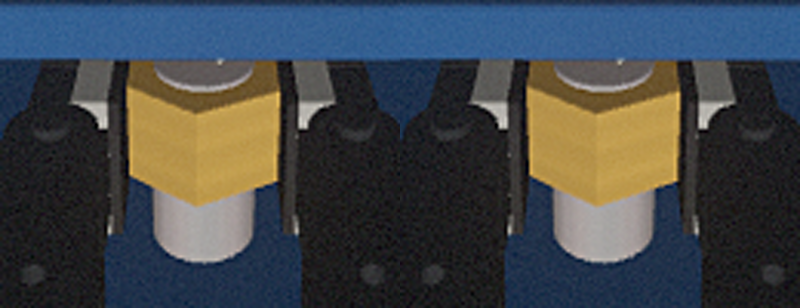

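Pads lie flush on the flats (a corner straight up at 198) and the bolt looks the same 1.5 s apart. One plug check remains: comparing the red top's height with the black plug, which is already home, in the stored views.

```bash
python3 - <<'E'
from h import *
for t,r,b in(("w1",(226,192),(428,182)),("w2",(155,214),(402,202)),("w7",(60,293),(502,282))):
    P=cloud(load(t))
    for n,(u,v) in(("red",r),("black",b)): print(t,n,np.nanmedian(P[v-5:v+6,u-5:u+6].reshape(-1,3),0).round(4))
E
```

```text
w1 red [0.5508 0.0457 0.0621]
w1 black [ 0.6411 -0.1853  0.0519]
w2 red [0.5496 0.0481 0.0522]
w2 black [ 0.6437 -0.185   0.0521]
w7 red [0.5536 0.045  0.0522]
w7 black [ 0.6413 -0.1866  0.0521]
```

```bash
python3 -c "
from rig import job;print(job.sign_off())"
```

```text
the job is handed in; nothing more can be done
None
```

I pressed the red plug home, and the fingers are gripping the bolt head across its flats and holding it still. I handed the job in at about 20 s on the robot's clock, without letting go; no verdict was reported.

- **Plug:** when pressed, it stopped at 52 mm while the force rose to 19 N. In the last wrist view its top is at 52.2 mm, level with the black plug that was already home (52.1 mm). The fixed side camera read 53.5 mm, which disagrees by about 1.5 mm. I put that down to the rougher colour mask and the roughly 2 mm calibration.
- **Bolt:** my first grip jammed it nearly corner to corner. I opened, waited about 5 s for it to creep round, and closed again on the flats with a 60 N grip setting. Wrist pictures 1.5 s apart show no turning, and the grasp point is about 1–2 mm from the head's centre by my measurements. The gripper reads an opening of 23.1 mm against the head's 24 mm across flats, so the two disagree slightly.
- **Loose things:** I planned the moves to stay clear of them and the force readings showed no knock, but I did not re-measure their positions at the end.

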